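# Turn the settled paint bottle on its cap, then stand it up again

### The job

The conductive paint in the bottle lying in the spill tray has settled. Stand the bottle upside down on its cap in the tray, let go of it and leave it standing so for three seconds so that the sediment runs down, then set it back upright on its base in the tray and let go. It is glass: set it down gently, do not drop it or let it fall over or roll off, do not lay or stand it outside the tray, and leave the jar, tin, multimeter and breadboard where they are.

Things in the scene. Friction and masses are not known exactly. Their poses are not given: they have to be found in the camera images.
- bottle: Closed round glass bottle, 112 mm long, 0.15 to 0.29 kg, body 48 mm diameter. Origin on its axis, midway along it (56 mm from base and from cap top). Its x axis points along the bottle from base to cap; its y and z turn as it rolls. It starts lying on its side in the tray, axis 24 mm above the tray floor, unblocked: it rolls if pushed. Centre of mass about 11 mm from the origin towards the base.
- bottle_base (a point): Centre of the bottle's flat base (48 mm diameter); it can stand on it. From here the black body (grey label, yellow band) runs 76 mm at 48 mm diameter, then a 10 mm narrow shoulder, then the cap.
- bottle_cap (a point): Centre of the flat top of the bottle's ribbed red screw cap (38 mm diameter, 26 mm long); the bottle can stand on it, upside down.
- tray_floor (a point): Centre of the inner floor of the fixed steel spill tray, on the floor's surface (6 mm above the table). The tray measures 240 mm along its x by 340 mm along its y outside, walls 4 mm thick standing 8 mm above its floor; a rolled edge makes the rim look 5 mm thick. z is up.
- jar: Bystander in a far corner of the tray: low white jar with green lid, 52 mm diameter, 35 mm high, origin under its centre. Loose.
- tin: Bystander in the other far corner of the tray: low metal tin with brass and yellow lid, 56 mm diameter, 22 mm high, origin under its centre. Loose. Jar and tin may change places.
- meter: Bystander on the mat to the left of the tray (+y): yellow multimeter lying on its back, 185 mm (its x) by 88 mm (its y), 47 mm high at the dial, origin under its centre. Loose.
- breadboard: Bystander on the mat to the right of the tray (-y): white breadboard, 165 mm (its x) by 55 mm (its y), 17 mm high with its parts, origin under its centre. Loose.

How it is judged:
On the way:
1. the bottle stands upside down on its cap on the tray floor, let go and still, for 2.5 s (angle between bottle's own x axis and vertical above 3.05 rad and z of bottle_cap in the frame of tray_floor below 0.004 m and x of bottle in the frame of tray_floor between -0.11 and 0.11 m and y of bottle in the frame of tray_floor between -0.16 and 0.16 m and linear speed of bottle below 0.02 m/s and angular speed of bottle below 0.3 rad/s and contact force between bottle and the arm below 0.2 N and contact force between bottle and the fingers below 0.2 N), for 2.5 s.
At the end, for the whole second after the job is handed in: The bottle stands upright on its base on the tray floor (axis within 4.5 degrees of vertical, base within 4 mm of the floor), inside the tray, let go and at rest, and jar, tin, multimeter and breadboard are within 20 mm of where they began (angle between bottle's own x axis and vertical below 0.08 rad and z of bottle_base in the frame of tray_floor below 0.004 m and x of bottle in the frame of tray_floor between -0.11 and 0.11 m and y of bottle in the frame of tray_floor between -0.16 and 0.16 m and linear speed of bottle below 0.02 m/s and angular speed of bottle below 0.3 rad/s and contact force between bottle and the arm below 0.2 N and contact force between bottle and the fingers below 0.2 N and distance of each of jar, tin, meter, breadboard from where it was at the start of the episode below 0.02 m); the robot touches nothing.
It fails at once if the bottle touches the mat or the table outside the tray (contact force between bottle and mat above 0.3 N or contact force between bottle and table above 0.3 N).
It fails at once if the bottle is banged or pressed on the tray with more than 40 N (contact force between bottle and tray above 40 N).
It fails at once if the bottle falls over, drops or rolls off: it moves at over 0.35 m/s while the fingers do not hold it (linear speed of bottle above 0.35 m/s and contact force between bottle and the fingers below 0.1 N).
It fails at once if the bottle is knocked against the jar, tin, multimeter or breadboard (more than 5 N) (contact force between bottle and jar above 5 N or contact force between bottle and tin above 5 N or contact force between bottle and meter above 5 N or contact force between bottle and breadboard above 5 N).
It fails at once if the jar, tin, multimeter or breadboard is moved by more than 20 mm (distance of any of jar, tin, meter, breadboard from where it was at the start of the episode above 0.02 m).
It also fails if it takes over 72 s, if anything falls off the work surface, if the arm or the gripper's body presses on something with over 40 N, if the wrist force passes 120 N, or if a joint passes its speed limit or range.

### The arm

A 6-joint arm with a two-finger parallel gripper is mounted at the origin on the work surface. World frame = base frame: x ahead of the robot, y to its left, z up, the work surface at z = 0. Lengths are in m, angles in rad, forces in N, time in s.
With the tool pointing down it reaches from about 0.375 to 0.9 m from the base axis. Payload 3.1 kg.
Tool frame: the origin (TCP) lies on the centre line of the jaws, within the pads' length; the fingertips stand robot.tip_reach ahead of it and the grasp point (between the pads) lies 8 mm behind it (robot.tip_reach is the distance from the TCP to the fingertips, in m); z points along the fingers, y is the line along which they close (so a half turn about z gives the same grasp; the last joint's range is limited). The gripper opens to 87 mm and grips with 3 to 60 N. Pads are 19 mm wide; open, the fingers measure 117 mm over their backs; the gripper's body (75 mm by 190 mm) begins 51 mm behind the grasp point.
Start: joints at [-1.317, 0.527, 1.433, -0, 1.181, -0.178], TCP at [0.262, -0.568, 0.234] pointing down, gripper open.
Joint ranges: [-3.08, 3.08], [-0.75, 2.2], [0.22, 2.44], [-1.43, 4.57], [0, 2.65], [-2.85, 2.85]. Speed limits (rad/s): [2.79, 2.79, 3.14, 3.14, 3.14, 3.14].

### API

Orientations are given as a unit quaternion [x, y, z, w].
In Python, from rig import robot gives the robot as it stands.
- The arm moves only by the tool jog_arm, never from a script. Its argument "motion" is one flat list of numbers, 7 for each row, row after row: the shift along the tool's x, y, z scaled (see below), then the turn, a rotation vector about the tool's x, y, z scaled (see below), then the gripper's target within -1 to 1 (shut at 1, half-way at 0, fully open at -1). In form: [x, y, z, rx, ry, rz, hand, x, y, z, rx, ry, rz, hand, ...]. A call has 1 to 12 rows; each row shifts and turns the commanded pose from where the row before left it, along the tool's axes as they then stand; what a row does not reach is not made up. The controller multiplies each number of a shift by 4 cm and each number of a turn by 4 degrees. A row lasts 1/8 s, in which the tool goes at most 62.5 mm and 10.7 degrees, less where a joint would pass 70% of its speed; a pose out of reach is approached as far as the arm can. A call with a number of a shift or a turn outside -1 to 1 is refused whole. A call with a gripper value outside its range is refused whole. The fingers move at their own pace and stop on an object; "grip_force" is the grip in N (left out, the last holds). Time passes only in rows, so rows that do not move let the fingers close. It gives the time, the measured TCP pose, the force, the opening and the grip force at its end, in the units of the state.
- robot.get_obs(): the state, without advancing time (a new reading comes with each control period).
- robot.camera(name): name is "side" or "top" or "wrist"; returns the picture (400x640x3 uint8, blue, green, red); there is no depth.
- robot.calibration(name): a dict with "fx", "fy", "cx", "cy" (pixels), "R" (3x3) and "t" (3): a world point X has camera coordinates R X + t; the wrist camera has in their place "T_tool_cam" (4x4, takes a point from camera to tool coordinates, whose origin is the TCP and whose axes are the flange's). Camera axes: x right, y down, z forward; pixel columns grow to the right and rows downward; lengths in m; the calibration is good to about 2 mm. A picture is of the moment at which its call begins: read the wrist's pose just before it. calibration takes no time and is no camera call.
- robot.hand_in(): hands the job in; it is judged then, once.
The state is a dict: "time": time; "q": joint angles; "joint_velocities": joint speeds; "joint_torque": joint torques, N m; "position": TCP position; "tool_rot": TCP orientation; "ft_force": force on the tool from outside, world axes, zero at the start; "moment": the same for the moment, N m; "grip_width": finger opening in m; "grip_force": force on a finger pad.
Only numpy, scipy, OpenCV 4.12 (cv2) and the standard library are available. Lean on these libraries where they do the work, as an engineer would, in place of code of your own. Each camera call takes 0.05 s, during which the arm holds its last target. There are 200 camera calls.

## Working session

There is one attempt and no reset: what is moved stays moved. The work goes in short steps, Python scripts to look and compute and a tool call to move; the robot and the scene stay as the last step left them, time stands still between calls to the robot, and variables do not carry over. Pictures are saved under pics/ and viewed, at most 13 in all, crops included, and the job is handed in when it is done.

Besides the shell and the picture viewer there is one more tool, called after "Emit:" by a JSON object that holds its "api" and its "payload", one argument or row to a line. jog_arm: Moves the arm, as the interface text tells. Shifts and turns lie within -1 to 1; 1 stands for 4 cm of shift or 4 degrees of turn. Its arguments: {"type":"object","properties":{"motion":{"type":"array","items":{"type":"number"}},"grip_force":{"type":"number"}},"required":["motion"]}

```bash
ls; mkdir -p pics
python3 - <<'E'
from rig import robot
import cv2,numpy as np
print(robot.tip_reach); o=robot.get_obs(); print(o)
for n in("top","side"):
    cv2.imwrite(f"pics/{n}0.png",robot.camera(n)); print(n,robot.calibration(n))
print(robot.calibration("wrist"))
E
```

```text
pics
0.011
{'time': 0.0, 'q': array([-1.31745582e+00,  5.28453808e-01,  1.43389144e+00,  4.30579081e-06,
        1.18140558e+00, -1.78500061e-01]), 'joint_velocities': array([ 0.00032331, -0.00173917, -0.00130636, -0.00079727, -0.0001383 ,
       -0.00089744]), 'joint_torque': array([ 3.70710786e-04, -4.40042388e+01, -1.76593190e+01,  6.32211403e-02,
        5.83368691e-02, -1.79822982e-04]), 'position': array([ 0.26143733, -0.56691536,  0.23258267]), 'tool_rot': array([ 9.76779248e-01,  2.14245507e-01, -3.83807281e-05, -1.07840423e-03]), 'ft_force': array([ 0.40468356, -0.09352899,  0.31155493]), 'moment': array([ 0.00462602, -0.01258399, -0.04319254]), 'grip_force': 0.0, 'grip_width': 0.08697779709105394}
top {'fx': 398.0972130534506, 'fy': 398.0972130534506, 'cx': 316.49253109632537, 'cy': 199.84073575262622, 'R': array([[ 1.45617688e-02, -9.99887537e-01,  3.58723819e-03],
       [-9.79149665e-01, -1.49865629e-02, -2.02586616e-01],
       [ 2.02617593e-01, -5.62423611e-04, -9.79257777e-01]]), 't': array([-0.00266763,  0.60692885,  1.05565823])}
side {'fx': 458.86124307608543, 'fy': 458.86124307608543, 'cx': 317.62287908025064, 'cy': 198.24614274255538, 'R': array([[-0.83461578, -0.55075013,  0.00952851],
       [-0.41411709,  0.61596568, -0.67014425],
       [ 0.3632128 , -0.56325888, -0.74216972]]), 't': array([0.49180168, 0.27816426, 1.05212586])}
{'fx': 316.81604145461336, 'fy': 316.81604145461336, 'cx': 317.75709275667975, 'cy': 199.36111884821972, 'T_tool_cam': array([[ 7.47509761e-05, -9.64317766e-01, -2.64747504e-01,
         7.15797232e-02],
       [ 9.99999974e-01,  1.49215474e-05,  2.27997847e-04,
        -1.07883841e-04],
       [-2.15911932e-04, -2.64747514e-01,  9.64317742e-01,
        -1.51132680e-01],
       [ 0.00000000e+00,  0.00000000e+00,  0.00000000e+00,
         1.00000000e+00]])}
```

View pics/top0.png

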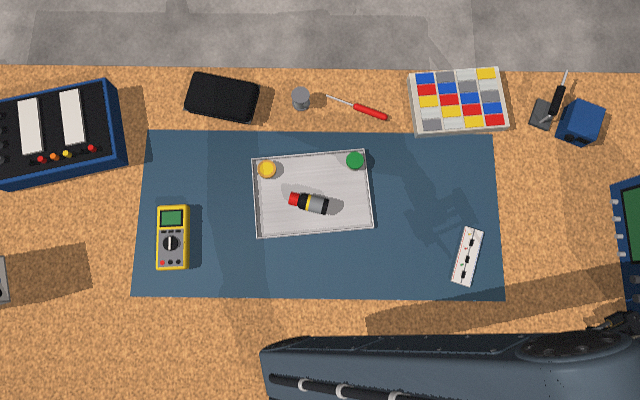

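View pics/side0.png

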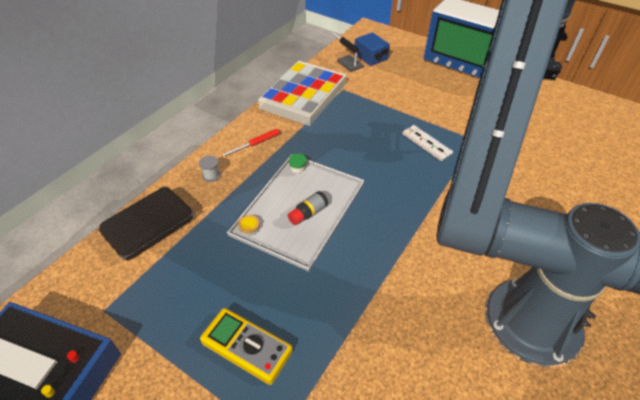

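The top view shows the bottle lying with its red cap at (293,200) and its base near (328,206). The tin is at (267,168), the jar at (355,160), and the tray corners at about (251,158), (367,149), (374,228) and (257,238). The side view agrees: cap at (295,215), base at (322,197).

```bash
cat > h.py <<'E'
import numpy as np,cv2
from rig import robot
from scipy.spatial.transform import Rotation as Ro
def cam(n):
    c=robot.calibration(n)
    if n!="wrist": return c,c["R"],c["t"]
    o=robot.get_obs(); T=np.eye(4); T[:3,:3]=Ro.from_quat(o["tool_rot"]).as_matrix(); T[:3,3]=o["position"]
    E=np.linalg.inv(T@c["T_tool_cam"]); return c,E[:3,:3],E[:3,3]
def ray(C,uv,z):
    c,R,t=C; d=R.T@np.array([(uv[0]-c["cx"])/c["fx"],(uv[1]-c["cy"])/c["fy"],1]); o=-R.T@t
    return o+d*(z-o[2])/d[2]
def proj(C,X):
    c,R,t=C; p=R@np.asarray(X)+t; return np.array([c["fx"]*p[0]/p[2]+c["cx"],c["fy"]*p[1]/p[2]+c["cy"]])
def blobs(im,lo,hi,amin=15):
    h=cv2.cvtColor(im,cv2.COLOR_BGR2HSV); m=cv2.inRange(h,lo,hi)
    if lo[0]==0: m|=cv2.inRange(h,(172,lo[1],lo[2]),(180,hi[1],hi[2]))
    n,l,s,c=cv2.connectedComponentsWithStats(m); return [(s[i][4],c[i].round(1)) for i in range(1,n) if s[i][4]>=amin],m
RED=((0,120,60),(8,255,255)); YEL=((20,120,90),(34,255,255))
E
python3 - <<'E'
from h import *
for n,box in(("top",(250,148,378,240)),("side",(225,150,370,272))):
    im=cv2.imread(f"pics/{n}0.png"); C=cam(n); x,y,X,Y=box; print(n)
    for nm,k in(("red",RED),("yel",YEL)):
        for a,c in blobs(im[y:Y,x:X],*k,amin=8)[0]:
            c=c+[x,y]; print(nm,a,c,ray(C,c,.03).round(4))
C=cam("top")
for p in((251,158),(367,149),(374,228),(257,238)): print(ray(C,p,.014).round(3))
for nm,p in(("base",(328,206)),("jar",(355,160)),("tin",(267,168)),("meter",(172,237)),("bb",(467,256))): print(nm,ray(C,p,.03).round(3))
E
```

```text
top
red 115 [293.3 198.5] [0.6165 0.0735 0.03  ]
yel 155 [266.2 168.2] [0.7062 0.1555 0.03  ]
yel 47 [307.6 202. ] [0.6068 0.032  0.03  ]
side
red 186 [295.6 216.1] [0.6132 0.0699 0.03  ]
yel 62 [309.4 206.5] [0.6018 0.0217 0.03  ]
yel 179 [248.3 222.5] [0.7031 0.1564 0.03  ]
[0.742 0.204 0.014]
[ 0.776 -0.143  0.014]
[ 0.536 -0.161  0.014]
[0.502 0.176 0.014]
base [ 0.596 -0.027  0.03 ]
jar [ 0.735 -0.106  0.03 ]
tin [0.707 0.153 0.03 ]
meter [0.5   0.414 0.03 ]
bb [ 0.459 -0.419  0.03 ]
```

Emit:
{"api": "jog_arm", "payload": {
  "motion": [1, -0.7, 0, 0, 0, 0, -1, 1, -0.7, 0, 0, 0, 0, -1, 1, -0.7, 0, 0, 0, 0, -1, 1, -0.7, 0, 0, 0, 0, -1, 1, -0.7, 0, 0, 0, 0, -1, 1, -0.7, 0, 0, 0, 0, -1, 1, -0.7, 0, 0, 0, 0, -1, 1, -0.7, 0, 0, 0, 0, -1, 1, -0.7, 0, 0, 0, 0, -1, 1, -0.7, 0, 0, 0, 0, -1, 1, -0.7, 0, 0, 0, 0, -1, 1, -0.7, 0, 0, 0, 0, -1],
  "grip_force": 40
}}

```text
time: 1.6
position: [0.5573, -0.06, 0.2332]
tool_rot: [0.977, 0.214, -0.0, -0.0]
ft_force: [0.6, -0.6, 0.5]
grip_width: 0.0873
grip_force: 0.0
```

Emit:
{"api": "jog_arm", "payload": {
  "motion": [1, -0.7, 0, 0, 0, -1, -1, 0, 0, 0, 0, 0, -1, -1, 0, 0, 0, 0, 0, -1, -1, 0, 0, 0, 0, 0, -1, -1, 0, 0, 0, 0, 0, -1, -1, 0, 0, 0, 0, 0, -1, -1, 0, 0, 0, 0, 0, -1, -1, 0, 0, 0, 0, 0, -1, -1, 0, 0, 0, 0, 0, -1, -1, 0, 0, 0, 0, 0, -1, -1, 0, 0, 0, 0, 0, -1, -1, 0, 0, 0, 0, 0, -1, -1]
}}

```text
time: 3.1
position: [0.5811, -0.0193, 0.233]
tool_rot: [0.805, 0.594, -0.0, -0.0]
ft_force: [-0.8, -0.2, 0.4]
grip_width: 0.0869
grip_force: 0.0
```

Run:
```python
from h import *
o=robot.get_obs(); print(o["time"],o["position"].round(4),o["q"].round(3)); M=Ro.from_quat(o["tool_rot"]).as_matrix(); print(M.round(3))
C=cam("wrist"); im=robot.camera("wrist"); cv2.imwrite("pics/w1.png",im)
for nm,k in(("red",RED),("yel",YEL)):
    for a,c in blobs(im,*k,amin=40)[0]: print(nm,a,c,ray(C,c,.03).round(4))
```

```text
3.1 [ 0.5811 -0.0193  0.233 ] [-0.225  0.47   1.544 -0.     1.129  0.074]
[[ 0.295  0.956 -0.001]
 [ 0.956 -0.295  0.   ]
 [-0.    -0.001 -1.   ]]
red 979 [323.8  86.3] [0.6154 0.0731 0.03  ]
red 1782 [600.7 195.8] [ 0.8864 -0.1354  0.03  ]
yel 370 [326.5 129.6] [0.6053 0.0294 0.03  ]
yel 45 [136.4 254.5] [ 0.3412 -0.0449  0.03  ]
yel 526 [500.3 275. ] [ 0.7606 -0.2029  0.03  ]
yel 47 [128.6 273.8] [ 0.3205 -0.0658  0.03  ]
yel 53 [128.3 290.1] [ 0.31   -0.0864  0.03  ]
yel 3133 [462.5 324.9] [ 0.7029 -0.2605  0.03  ]
```

View pics/w1.png

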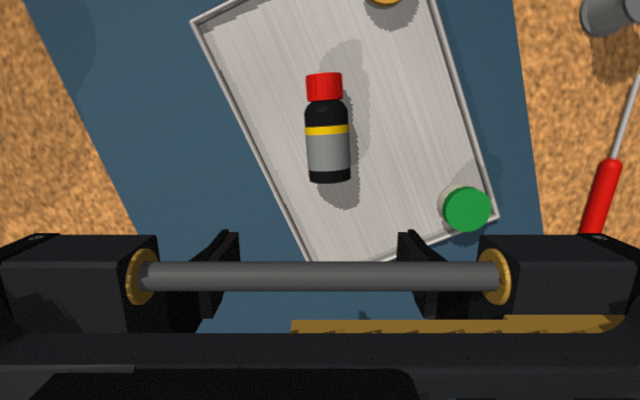

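The wrist picture shows the bottle with its cap at (324,86), band at (326,130) and base edge near (329,181). That agrees with the top view: axis yaw about 77°, grasp point s=50 mm at about (0.604, 0.025).

Emit:
{"api": "jog_arm", "payload": {
  "motion": [0, 0, 0, 0, 0, -1, -1, 0, 0, 0, 0, 1, 0, -1, 0, 0, 0, 0, 1, 0, -1, 0, 0, 0, 0, 1, 0, -1, 0, 0, 0, 0, 1, 0, -1, 0, 0, 0, 0, 1, 0, -1, 0, 0, 0, 0, 1, 0, -1, 0, 0, 0, 0, 1, 0, -1, 0, 0, 0, 0, 1, 0, -1, 0, 0, 0, 0, 0.75, 0, -1, 0, 0, 0, 0, 0, 0, -1]
}}

```text
time: 4.53
position: [0.5811, -0.0201, 0.2327]
tool_rot: [0.749, 0.591, 0.235, -0.187]
ft_force: [0.4, -0.5, 0.1]
grip_width: 0.0872
grip_force: 0.0
```

```bash
cat >> h.py <<'E'
def to(P):
    o=robot.get_obs(); M=Ro.from_quat(o["tool_rot"]).as_matrix(); z=M[:,2]
    print("t",o["time"],"pos",o["position"].round(4),"q",o["q"].round(2),"zaxis",z.round(3),"xaxis",M[:,0].round(3),"tilt",np.degrees(np.arctan2(np.hypot(*z[:2]),-z[2])).round(1))
    print("delta in tool rows(4cm):",(M.T@(np.array(P)-o["position"])/.04).round(2)," ft",o["ft_force"].round(1),"w",o["grip_width"].round(4))
E
python3 - <<'E'
from h import *
to((.6044,.0254,.030))
E
```

```text
t 4.525 pos [ 0.5811 -0.0201  0.2327] q [-0.52  0.53  1.62  0.61  1.26 -0.56] zaxis [ 0.131  0.558 -0.819] xaxis [0.191 0.797 0.573] tilt 35.0Traceback (most recent call last):
  File "<stdin>", line 2, in <module>
  File "h.py", line 22, in to
    print("delta in tool rows(4cm):",(M.T@(np.array(P)-o["position"])/.04).round(2)," ft",o["ft_force"].round(1),"w",o["grip_width"].round(4))
                                                                                                                     ^^^^^^^^^^^^^^^^^^^^^
AttributeError: 'float' object has no attribute 'round'
```

Emit:
{"api": "jog_arm", "payload": {
  "motion": [-0.94, 0.15, 0, 0, 0, 0, -1, -0.94, 0.15, 0, 0, 0, 0, -1, 0, 0, 1, 0, 0, 0, -1, 0, 0, 0.86, 0, 0, 0, -1, 0, 0, 0, 0, 0, 0, -1, 0, 0, 0, 0, 0, 0, -1]
}}

```text
time: 5.28
position: [0.5896, -0.0409, 0.1303]
tool_rot: [0.748, 0.592, 0.236, -0.186]
ft_force: [-0.3, -0.3, 0.6]
grip_width: 0.0871
grip_force: 0.0
```

```bash
sed -i 's/o\["grip_width"\].round(4)/round(o["grip_width"],4)/' h.py
python3 - <<'E'
from h import *
to((.6044,.0254,.030))
C=cam("wrist"); im=robot.camera("wrist"); cv2.imwrite("pics/w2.png",im)
for nm,k in(("red",RED),("yel",YEL)):
    for a,c in blobs(im[:230],*k,amin=150)[0]: print(nm,a,c,ray(C,c,.03).round(4))
E
```

```text
t 5.275 pos [ 0.5896 -0.0409  0.1303] q [-0.55  0.69  1.65  0.65  1.11 -0.71] zaxis [ 0.133  0.557 -0.82 ] xaxis [0.187 0.798 0.573] tilt 35.0
delta in tool rows(4cm): [-0.04 -0.02  3.03]  ft [-0.3 -0.3  0.6] w 0.0871
red 1100 [317.9 144. ] [0.6174 0.0785 0.03  ]
yel 957 [383.5  65.3] [0.7057 0.1537 0.03  ]
yel 490 [317.  184.3] [0.6071 0.0385 0.03  ]
```

View pics/w2.png

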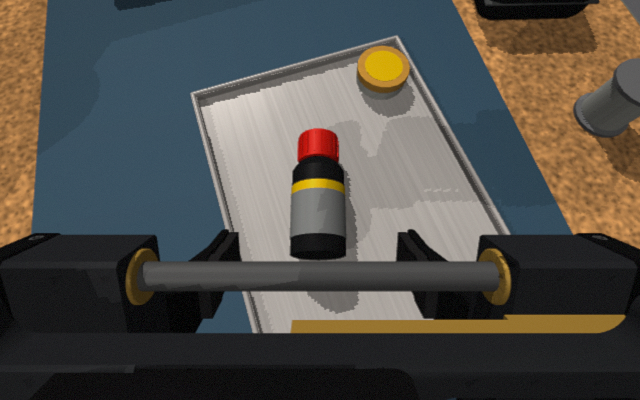

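The wrist picture shows the bottle centred between the jaws (axis at column 317) and aligned. I'll descend and grip.

Emit:
{"api": "jog_arm", "payload": {
  "motion": [0, 0, 1, 0, 0, 0, -1, 0, 0, 1, 0, 0, 0, -1, 0, 0, 0.7, 0, 0, 0, -1, 0, 0, 0.3, 0, 0, 0, -1, 0, 0, 0, 0, 0, 0, -1, 0, 0, 0, 0, 0, 0, 1, 0, 0, 0, 0, 0, 0, 1, 0, 0, 0, 0, 0, 0, 1, 0, 0, 0, 0, 0, 0, 1, 0, 0, 0, 0, 0, 0, 1, 0, 0, 0, 0, 0, 0, 1, 0, 0, 0, 0, 0, 0, 1]
}}

```text
time: 6.82
position: [0.6049, 0.0263, 0.0313]
tool_rot: [0.748, 0.592, 0.236, -0.186]
ft_force: [1.1, -0.5, 2.4]
grip_width: 0.0479
grip_force: 40.0
```

Emit:
{"api": "jog_arm", "payload": {
  "motion": [0.29, 0, -0.41, 0, 0, 0, 1, 0.57, 0, -0.82, 0, 0, 0, 1, 0.57, 0, -0.82, 0, 0, 0, 1, 0, 0, 0, 0, -1, 0, 1, 0, 0, 0, 0, -1, 0, 1, 0, 0, 0, 0, -1, 0, 1, 0, 0, 0, 0, -1, 0, 1, 0, 0, 0, 0, -1, 0, 1, 0, 0, 0, 0, -1, 0, 1, 0, 0, 0, 0, -1, 0, 1, 0, 0, 0, 0, -1, 0, 1, 0, 0, 0, 0, -1, 0, 1]
}}

```text
time: 8.32
position: [0.6036, 0.0265, 0.1319]
tool_rot: [0.784, 0.62, -0.008, 0.006]
ft_force: [-0.3, -0.3, -3.0]
grip_width: 0.0471
grip_force: 40.0
```

Emit:
{"api": "jog_arm", "payload": {
  "motion": [0, 0, 0, 0, -1, 0, 1, 0, 0, 0, 0, -1, 0, 1, 0, 0, 0, 0, -1, 0, 1, 0, 0, 0, 0, -1, 0, 1, 0, 0, 0, 0, -1, 0, 1, 0, 0, 0, 0, -1, 0, 1, 0, 0, 0, 0, -1, 0, 1, 0, 0, 0, 0, -1, 0, 1, 0, 0, 0, 0, -1, 0, 1, 0, 0, 0, 0, -1, 0, 1, 0, 0, 0, 0, -1, 0, 1, 0, 0, 0, 0, -1, 0, 1]
}}

```text
time: 9.82
position: [0.6041, 0.0267, 0.1317]
tool_rot: [0.714, 0.564, -0.325, 0.258]
ft_force: [0.2, -0.1, -2.2]
grip_width: 0.0473
grip_force: 40.0
```

Emit:
{"api": "jog_arm", "payload": {
  "motion": [0, 0, 0, 0, -1, 0, 1, 0, 0, 0, 0, -0.5, 0, 1, 0, 0, 0, 0, 0, 0, 1, 0, 0, 0, 0, 0, 0, 1]
}}

```text
time: 10.32
position: [0.6047, 0.0261, 0.1316]
tool_rot: [0.696, 0.55, -0.362, 0.287]
ft_force: [0.3, -1.5, -2.1]
grip_width: 0.0473
grip_force: 40.0
```

Run:
```python
from h import *
to((.6044,.0254,.068))
S=robot.camera("side");T=robot.camera("top");W=robot.camera("wrist")
cv2.imwrite("pics/a.png",np.vstack([np.hstack([cv2.resize(S[100:250,220:420],(400,300)),cv2.resize(T[130:255,230:400],(400,300))]),cv2.resize(W,(800,500))[:300]]))
cv2.imwrite("pics/side_a.png",S)
```

```text
t 10.325 pos [0.6047 0.0261 0.1316] q [ 0.22  0.91  1.33 -0.83  1.49  0.79] zaxis [-0.188 -0.797 -0.574] xaxis [ 0.133  0.559 -0.819] tilt 54.9
delta in tool rows(4cm): [ 1.29 -0.    0.93]  ft [ 0.3 -1.5 -2.1] w 0.0473
```

View pics/a.png

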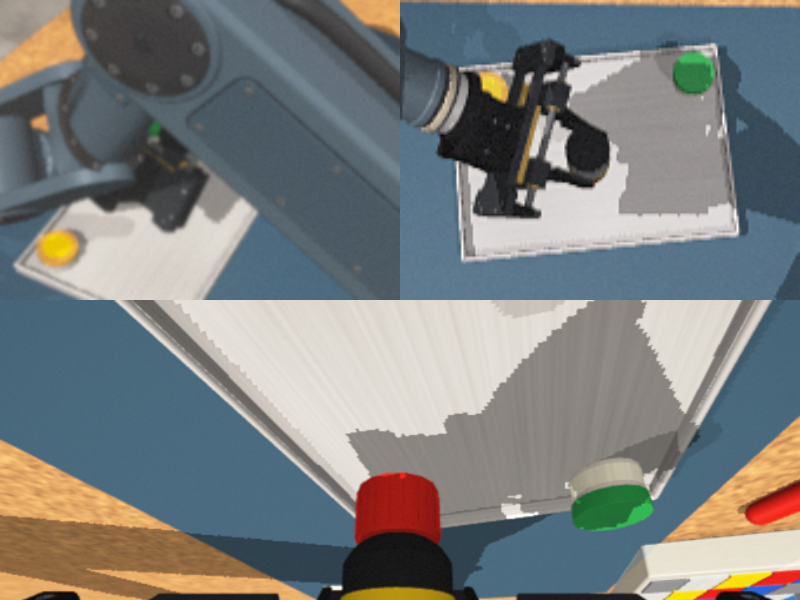

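The bottle is now upside down in the grip, with the cap seen at (398,510) in the montage. I'll check in-hand slip against the expected cap position, then lower.

```bash
cat >> h.py <<'E'
def slip(sg):
    # cap-centroid seen from the wrist against bottle angle in the tool x-z plane; sg: cap direction angle from tool x towards z (deg)
    im=robot.camera("wrist"); c=robot.calibration("wrist"); E=np.linalg.inv(c["T_tool_cam"]); C=(c,E[:3,:3],E[:3,3])
    b=max(blobs(im[:250,200:440],*RED)[0],key=lambda t:t[0]); print("red",b[0],b[1]+[200,0])
    ys,xs=np.nonzero(blobs(im,*RED)[1][:250,200:440]); print("rows",ys.min(),ys.max(),"cols",xs.min()+200,xs.max()+200)
    for a in(sg-6,sg-3,sg,sg+3,sg+6):
        d=np.array([np.cos(np.radians(a)),0,np.sin(np.radians(a))]); n=np.array([-d[2],0,d[0]])
        # top-edge centre of the cap face's limb and cap/neck edge on camera side (-n)
        print(a,"near edges rows:",[proj(C,d*l-n*.019)[1].round(1) for l in(.062,.036)])
E
python3 - <<'E'
from h import *
slip(35)
E
```

```text
red 3168 [317.8 165.2]
rows 138 195 cols 284 352
29 near edges rows: [np.float64(130.1), np.float64(179.1)]
32 near edges rows: [np.float64(131.3), np.float64(178.4)]
35 near edges rows: [np.float64(132.8), np.float64(178.0)]
38 near edges rows: [np.float64(134.6), np.float64(177.8)]
41 near edges rows: [np.float64(136.6), np.float64(177.8)]
```

Emit:
{"api": "jog_arm", "payload": {
  "motion": [0.41, 0, 0.29, 0, 0, 0, 1, 0.41, 0, 0.29, 0, 0, 0, 1, 0.25, 0, 0.17, 0, 0, 0, 1, 0.12, 0, 0.08, 0, 0, 0, 1, 0, 0, 0, 0, 0, 0, 1, 0, 0, 0, 0, 0, 0, 1]
}}

```text
time: 11.28
position: [0.605, 0.0264, 0.0736]
tool_rot: [0.696, 0.55, -0.362, 0.287]
ft_force: [-0.0, 0.4, -2.3]
grip_width: 0.0474
grip_force: 40.0
```

Emit:
{"api": "jog_arm", "payload": {
  "motion": [0.02, 0, 0.014, 0, 0, 0, 1, 0.02, 0, 0.014, 0, 0, 0, 1, 0.02, 0, 0.014, 0, 0, 0, 1, 0, 0, 0, 0, 0, 0, 1]
}}

```text
time: 11.78
position: [0.6046, 0.0263, 0.0702]
tool_rot: [0.695, 0.551, -0.362, 0.287]
ft_force: [-0.3, 0.4, -3.0]
grip_width: 0.0473
grip_force: 40.0
```

Emit:
{"api": "jog_arm", "payload": {
  "motion": [0.02, 0, 0.014, 0, 0, 0, 1, 0, 0, 0, 0, 0, 0, 1]
}}

```text
time: 12.02
position: [0.6046, 0.0263, 0.0691]
tool_rot: [0.695, 0.551, -0.362, 0.287]
ft_force: [0.1, -0.0, -2.6]
grip_width: 0.0473
grip_force: 40.0
```

Emit:
{"api": "jog_arm", "payload": {
  "motion": [0.02, 0, 0.014, 0, 0, 0, 1, 0, 0, 0, 0, 0, 0, 1]
}}

```text
time: 12.28
position: [0.6046, 0.0264, 0.0681]
tool_rot: [0.695, 0.551, -0.362, 0.287]
ft_force: [1.0, 0.8, -2.5]
grip_width: 0.0472
grip_force: 40.0
```

Emit:
{"api": "jog_arm", "payload": {
  "motion": [0.02, 0, 0.014, 0, 0, 0, 1, 0, 0, 0, 0, 0, 0, 1]
}}

```text
time: 12.52
position: [0.6046, 0.0263, 0.0671]
tool_rot: [0.695, 0.551, -0.362, 0.287]
ft_force: [0.2, -0.6, -3.5]
grip_width: 0.0471
grip_force: 40.0
```

Emit:
{"api": "jog_arm", "payload": {
  "motion": [0.02, 0, 0.014, 0, 0, 0, 1, 0, 0, 0, 0, 0, 0, 1]
}}

```text
time: 12.78
position: [0.6047, 0.0264, 0.0666]
tool_rot: [0.695, 0.551, -0.362, 0.287]
ft_force: [-0.3, 0.1, -1.2]
grip_width: 0.0471
grip_force: 40.0
```

Emit:
{"api": "jog_arm", "payload": {
  "motion": [0.01, 0, 0.007, 0, 0, 0, 1, 0, 0, 0, 0, 0, 0, 1]
}}

```text
time: 13.02
position: [0.6047, 0.0263, 0.0666]
tool_rot: [0.695, 0.55, -0.362, 0.287]
ft_force: [-0.3, 1.6, 2.4]
grip_width: 0.0471
grip_force: 40.0
```

Emit:
{"api": "jog_arm", "payload": {
  "motion": [0, 0, 0, 0, 0, 0, 0.5, 0, 0, 0, 0, 0, 0, -0.3, 0, 0, 0, 0, 0, 0, -1, 0, 0, 0, 0, 0, 0, -1, 0, 0, 0, 0, 0, 0, -1],
  "grip_force": 10
}}

```text
time: 13.65
position: [0.6046, 0.0263, 0.0656]
tool_rot: [0.695, 0.551, -0.362, 0.287]
ft_force: [-0.3, -0.6, 0.1]
grip_width: 0.0788
grip_force: 0.0
```

Run:
```python
from h import *
to((.6046,.0263,.0666))
T=robot.camera("top");W=robot.camera("wrist")
cv2.imwrite("pics/b.png",np.vstack([cv2.resize(T[130:255,200:400],(480,300)),cv2.resize(W,(480,300))]))
```

```text
t 13.65 pos [0.6046 0.0263 0.0656] q [ 0.22  1.01  1.33 -0.84  1.43  0.86] zaxis [-0.188 -0.797 -0.574] xaxis [ 0.131  0.558 -0.819] tilt 55.0
delta in tool rows(4cm): [-0.02 -0.   -0.01]  ft [-0.3 -0.6  0.1] w 0.0788
```

View pics/b.png

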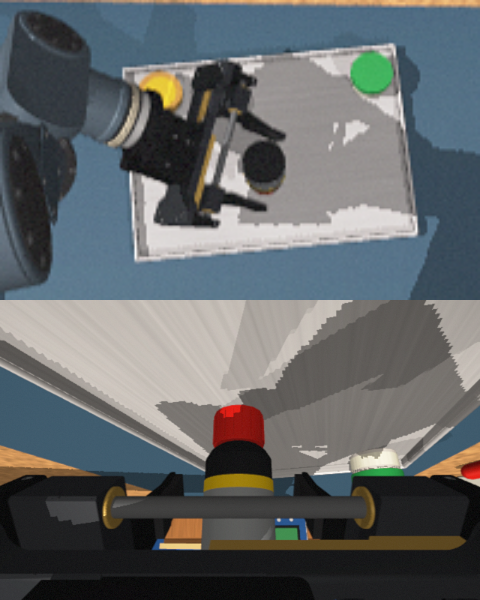

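The top view shows the bottle standing base-up at (264,163) in the montage, with both fingers clear of it. I'll retreat along the tool, rise, and swing to the other side. That takes longer than the three seconds it has to stand.

Emit:
{"api": "jog_arm", "payload": {
  "motion": [0, 0, -0.3, 0, 0, 0, -1, 0, 0, -0.7, 0, 0, 0, -1, 0, 0, -1, 0, 0, 0, -1, 0, 0, -1, 0, 0, 0, -1, -0.8, 0, -0.57, 0, 0, 0, -1, -0.8, 0, -0.57, 0, 0, 0, -1, -0.8, 0, -0.57, 0, 0, 0, -1, 0, 0, 0, 0, 1, 0, -1, 0, 0, 0, 0, 1, 0, -1, 0, 0, 0, 0, 1, 0, -1, 0, 0, 0, 0, 1, 0, -1],
  "grip_force": 40
}}

```text
time: 15.12
position: [0.6274, 0.1238, 0.2532]
tool_rot: [0.739, 0.586, -0.26, 0.207]
ft_force: [-0.3, 0.0, 0.1]
grip_width: 0.0869
grip_force: 0.0
```

Emit:
{"api": "jog_arm", "payload": {
  "motion": [0, 0, 0, 0, 1, 0, -1, 0, 0, 0, 0, 1, 0, -1, 0, 0, 0, 0, 1, 0, -1, 0, 0, 0, 0, 1, 0, -1, 0, 0, 0, 0, 1, 0, -1, 0, 0, 0, 0, 1, 0, -1, 0, 0, 0, 0, 1, 0, -1, 0, 0, 0, 0, 1, 0, -1, 0, 0, 0, 0, 1, 0, -1, 0, 0, 0, 0, 1, 0, -1, 0, 0, 0, 0, 1, 0, -1, 0, 0, 0, 0, 1, 0, -1]
}}

```text
time: 16.62
position: [0.6274, 0.1236, 0.2534]
tool_rot: [0.781, 0.619, 0.063, -0.049]
ft_force: [1.0, 0.4, -0.1]
grip_width: 0.0869
grip_force: 0.0
```

Emit:
{"api": "jog_arm", "payload": {
  "motion": [0, 0, 0, 0, 1, 0, -1, 0, 0, 0, 0, 1, 0, -1, 0, 0, 0, 0, 1, 0, -1, 0, 0, 0, 0, 1, 0, -1, 0, 0, 0, 0, 1, 0, -1, 0, 0, 0, 0, 1, 0, -1, 0, 0, 0, 0, 1, 0, -1, 0, 0, 0, 0, 1, 0, -1, 0, 0, 0, 0, 1, 0, -1, 0, 0, 0, 0, 1, 0, -1, 0, 0, 0, 0, 1, 0, -1, 0, 0, 0, 0, 0.5, 0, -1]
}}

```text
time: 18.12
position: [0.6274, 0.123, 0.2526]
tool_rot: [0.695, 0.551, 0.362, -0.287]
ft_force: [-0.4, -0.3, 0.4]
grip_width: 0.0869
grip_force: 0.0
```

Run:
```python
from h import *
to((.6047,.0263,.066)); to((.582,-.069,.135))
C=cam("top"); im=robot.camera("top"); cv2.imwrite("pics/c.png",im)
print(proj(C,(.6046,.0263,.118)))
```

```text
t 18.125 pos [0.6274 0.123  0.2526] q [-0.38  0.61  1.63  1.    1.31 -0.65] zaxis [ 0.188  0.798 -0.573] xaxis [0.131 0.557 0.82 ] tilt 55.1
delta in tool rows(4cm): [-5.25 -0.    0.63]  ft [-0.4 -0.3  0.4] w 0.0869
t 18.125 pos [0.6274 0.123  0.2526] q [-0.38  0.61  1.63  1.    1.31 -0.65] zaxis [ 0.188  0.798 -0.573] xaxis [0.131 0.557 0.82 ] tilt 55.1
delta in tool rows(4cm): [-5.24 -0.01 -2.36]  ft [-0.4 -0.3  0.4] w 0.0869
[309.09800497 196.33239258]
```

Emit:
{"api": "jog_arm", "payload": {
  "motion": [0, 0, -1, 0, 0, 0, -1, 0, 0, -1, 0, 0, 0, -1, 0, 0, -0.36, 0, 0, 0, -1, -1, 0, 0, 0, 0, 0, -1, -1, 0, 0, 0, 0, 0, -1, -1, 0, 0, 0, 0, 0, -1, -1, 0, 0, 0, 0, 0, -1, -1, 0, 0, 0, 0, 0, -1, -0.24, 0, 0, 0, 0, 0, -1, 0, 0, 0, 0, 0, 0, -1]
}}

```text
time: 19.42
position: [0.5822, -0.0686, 0.1351]
tool_rot: [0.695, 0.55, 0.362, -0.287]
ft_force: [-0.2, 0.3, -0.1]
grip_width: 0.0869
grip_force: 0.0
```

Run:
```python
from h import *
to((.6047,.0263,.066))
T=robot.camera("top");W=robot.camera("wrist");S=robot.camera("side")
cv2.imwrite("pics/d.png",np.vstack([np.hstack([cv2.resize(T[130:255,230:400],(400,300)),cv2.resize(S[100:250,220:420],(400,300))]),np.hstack([cv2.resize(W,(480,300)),np.zeros((300,320,3),np.uint8)])]))
```

```text
t 19.425 pos [ 0.5822 -0.0686  0.1351] q [-0.71  0.82  1.61  0.84  1.38 -0.94] zaxis [ 0.187  0.798 -0.573] xaxis [0.132 0.557 0.82 ] tilt 55.1
delta in tool rows(4cm): [-0.02  0.01  2.99]  ft [-0.2  0.3 -0.1] w 0.0869
```

View pics/d.png

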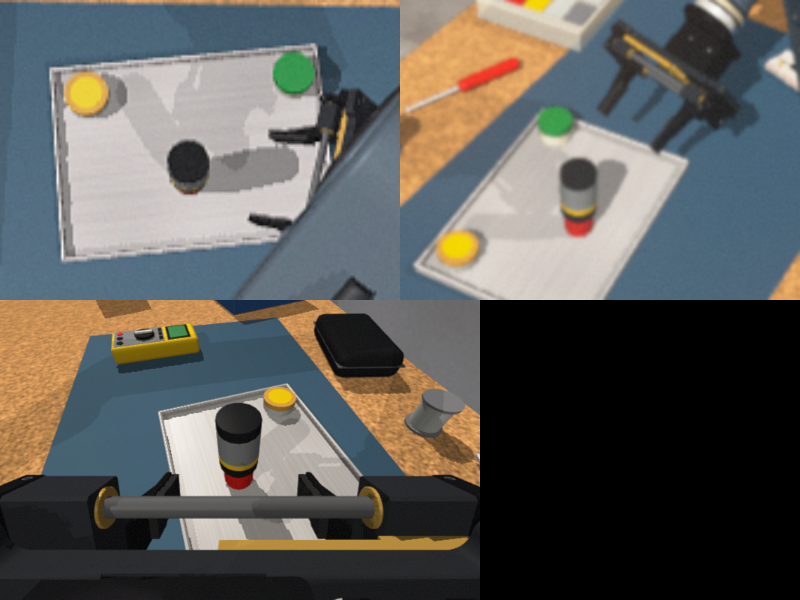

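The bottle stands upside down steadily and is centred between the jaws (column 238 of 480). I'll approach and grip it.

Emit:
{"api": "jog_arm", "payload": {
  "motion": [0, 0, 1, 0, 0, 0, -1, 0, 0, 1, 0, 0, 0, -1, 0, 0, 0.7, 0, 0, 0, -1, 0, 0, 0.29, 0, 0, 0, -1, 0, 0, 0, 0, 0, 0, -1, 0, 0, 0, 0, 0, 0, 1, 0, 0, 0, 0, 0, 0, 1, 0, 0, 0, 0, 0, 0, 1, 0, 0, 0, 0, 0, 0, 1, 0, 0, 0, 0, 0, 0, 1, 0, 0, 0, 0, 0, 0, 1]
}}

```text
time: 20.95
position: [0.6046, 0.0259, 0.0665]
tool_rot: [0.695, 0.551, 0.362, -0.287]
ft_force: [-0.5, -0.9, 1.6]
grip_width: 0.0469
grip_force: 40.0
```

Emit:
{"api": "jog_arm", "payload": {
  "motion": [0.2, 0, -0.14, 0, 0, 0, 1, 0.8, 0, -0.57, 0, 0, 0, 1, 0.8, 0, -0.57, 0, 0, 0, 1, 0, 0, 0, 0, -1, 0, 1, 0, 0, 0, 0, -1, 0, 1, 0, 0, 0, 0, -1, 0, 1, 0, 0, 0, 0, -1, 0, 1, 0, 0, 0, 0, -1, 0, 1, 0, 0, 0, 0, -1, 0, 1, 0, 0, 0, 0, -1, 0, 1, 0, 0, 0, 0, -1, 0, 1, 0, 0, 0, 0, -1, 0, 1]
}}

```text
time: 22.45
position: [0.6034, 0.0259, 0.1548]
tool_rot: [0.773, 0.612, 0.128, -0.102]
ft_force: [0.2, 0.0, -2.2]
grip_width: 0.0471
grip_force: 40.0
```

Emit:
{"api": "jog_arm", "payload": {
  "motion": [0, 0, 0, 0, -1, 0, 1, 0, 0, 0, 0, -1, 0, 1, 0, 0, 0, 0, -1, 0, 1, 0, 0, 0, 0, -1, 0, 1, 0, 0, 0, 0, -1, 0, 1, 0, 0, 0, 0, -1, 0, 1, 0, 0, 0, 0, -1, 0, 1, 0, 0, 0, 0, -1, 0, 1, 0, 0, 0, 0, -1, 0, 1, 0, 0, 0, 0, -1, 0, 1, 0, 0, 0, 0, -1, 0, 1, 0, 0, 0, 0, -1, 0, 1]
}}

```text
time: 23.95
position: [0.6034, 0.0259, 0.1546]
tool_rot: [0.759, 0.6, -0.197, 0.155]
ft_force: [0.2, -0.1, -2.4]
grip_width: 0.0471
grip_force: 40.0
```

Emit:
{"api": "jog_arm", "payload": {
  "motion": [0, 0, 0, 0, -1, 0, 1, 0, 0, 0, 0, -0.5, 0, 1, 0, 0, 0, 0, 0, 0, 1]
}}

```text
time: 24.32
position: [0.6038, 0.026, 0.1541]
tool_rot: [0.748, 0.592, -0.236, 0.186]
ft_force: [-0.7, 0.7, -3.2]
grip_width: 0.0473
grip_force: 40.0
```

Run:
```python
from h import *
to((.6047,.0263,.034))
T=robot.camera("top");W=robot.camera("wrist");S=robot.camera("side")
cv2.imwrite("pics/e.png",np.vstack([np.hstack([cv2.resize(T[130:255,230:400],(400,300)),cv2.resize(S[100:250,220:420],(400,300))]),np.hstack([cv2.resize(W,(480,300)),np.zeros((300,320,3),np.uint8)])]))
```

```text
t 24.325 pos [0.6038 0.026  0.1541] q [ 0.12  0.74  1.41 -0.6   1.28  0.61] zaxis [-0.133 -0.558 -0.819] xaxis [ 0.187  0.798 -0.573] tilt 35.0
delta in tool rows(4cm): [1.73 0.02 2.45]  ft [-0.7  0.7 -3.2] w 0.0473
```

View pics/e.png

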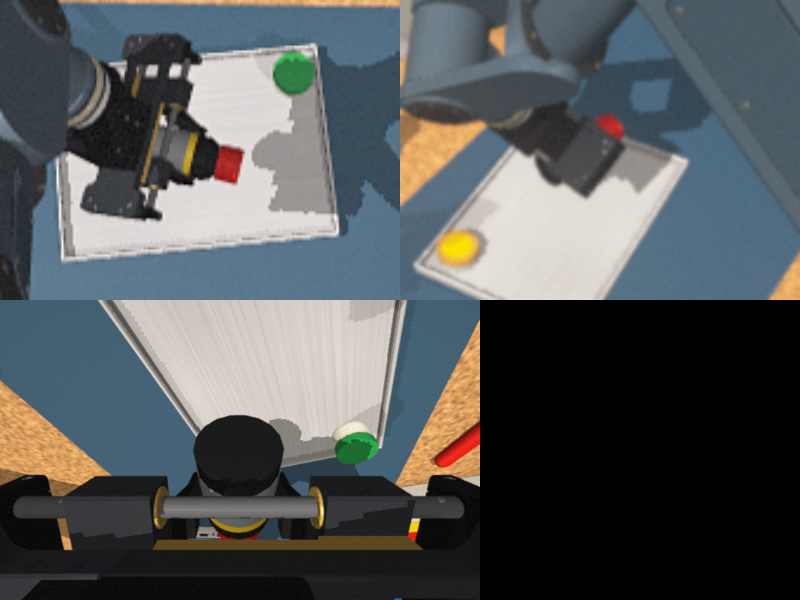

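The top view shows the bottle held horizontally with its cap towards −y at (230,165). I'll lower it to lie in the tray.

Emit:
{"api": "jog_arm", "payload": {
  "motion": [0.57, 0, 0.82, 0, 0, 0, 1, 0.57, 0, 0.82, 0, 0, 0, 1, 0.35, 0, 0.5, 0, 0, 0, 1, 0.15, 0, 0.22, 0, 0, 0, 1, 0.07, 0, 0.1, 0, 0, 0, 1, 0, 0, 0, 0, 0, 0, 1]
}}

```text
time: 25.22
position: [0.605, 0.025, 0.0356]
tool_rot: [0.748, 0.592, -0.235, 0.187]
ft_force: [-0.0, 0.2, -2.1]
grip_width: 0.0472
grip_force: 40.0
```

Emit:
{"api": "jog_arm", "payload": {
  "motion": [0.015, 0, 0.02, 0, 0, 0, 1, 0, 0, 0, 0, 0, 0, 1]
}}

```text
time: 25.48
position: [0.6048, 0.0252, 0.0346]
tool_rot: [0.748, 0.592, -0.235, 0.187]
ft_force: [-0.7, 0.1, -3.5]
grip_width: 0.0477
grip_force: 40.0
```

Emit:
{"api": "jog_arm", "payload": {
  "motion": [0.015, 0, 0.02, 0, 0, 0, 1, 0, 0, 0, 0, 0, 0, 1]
}}

```text
time: 25.72
position: [0.6043, 0.0251, 0.0329]
tool_rot: [0.748, 0.592, -0.236, 0.187]
ft_force: [0.2, -0.6, -2.8]
grip_width: 0.0469
grip_force: 40.0
```

Emit:
{"api": "jog_arm", "payload": {
  "motion": [0.015, 0, 0.02, 0, 0, 0, 1, 0, 0, 0, 0, 0, 0, 1]
}}

```text
time: 25.98
position: [0.6042, 0.0252, 0.0317]
tool_rot: [0.748, 0.592, -0.236, 0.187]
ft_force: [0.0, -0.9, -2.7]
grip_width: 0.0477
grip_force: 40.0
```

Emit:
{"api": "jog_arm", "payload": {
  "motion": [0.015, 0, 0.02, 0, 0, 0, 1, 0, 0, 0, 0, 0, 0, 1]
}}

```text
time: 26.22
position: [0.6043, 0.0252, 0.0307]
tool_rot: [0.748, 0.592, -0.236, 0.187]
ft_force: [-0.1, -0.5, -2.4]
grip_width: 0.0472
grip_force: 40.0
```

Emit:
{"api": "jog_arm", "payload": {
  "motion": [0.01, 0, 0.014, 0, 0, 0, 1, 0, 0, 0, 0, 0, 0, 1]
}}

```text
time: 26.48
position: [0.6043, 0.0252, 0.0301]
tool_rot: [0.748, 0.592, -0.236, 0.187]
ft_force: [-0.4, -0.6, -2.1]
grip_width: 0.0473
grip_force: 40.0
```

Emit:
{"api": "jog_arm", "payload": {
  "motion": [0.015, 0, 0.02, 0, 0, 0, 1, 0, 0, 0, 0, 0, 0, 1]
}}

```text
time: 26.72
position: [0.6044, 0.0252, 0.0295]
tool_rot: [0.748, 0.592, -0.236, 0.187]
ft_force: [0.4, 0.7, -0.8]
grip_width: 0.0473
grip_force: 40.0
```

Emit:
{"api": "jog_arm", "payload": {
  "motion": [0.01, 0, 0.014, 0, 0, 0, 1, 0, 0, 0, 0, 0, 0, 1]
}}

```text
time: 26.98
position: [0.6044, 0.0252, 0.0294]
tool_rot: [0.748, 0.592, -0.236, 0.187]
ft_force: [-0.6, 2.0, 3.9]
grip_width: 0.0475
grip_force: 40.0
```

Emit:
{"api": "jog_arm", "payload": {
  "motion": [0, 0, 0, 0, 0, 0, 0.3, 0, 0, 0, 0, 0, 0, -1, 0, 0, 0, 0, 0, 0, -1, 0, 0, 0, 0, 0, 0, -1, 0, 0, 0, 0, 0, 0, -1, 0, 0, -0.4, 0, 0, 0, -1, 0, 0, -0.8, 0, 0, 0, -1, 0, 0, -1, 0, 0, 0, -1, 0, 0, -1, 0, 0, 0, -1, 0, 0, -1, 0, 0, 0, -1, 0, 0, 0, 0, 1, 0, -1, 0, 0, 0, 0, 1, 0, -1]
}}

```text
time: 28.48
position: [0.6269, 0.1207, 0.1677]
tool_rot: [0.762, 0.604, -0.181, 0.145]
ft_force: [0.1, -0.2, -1.2]
grip_width: 0.087
grip_force: 0.0
```

Emit:
{"api": "jog_arm", "payload": {
  "motion": [0, 0, 0, 0, 1, 0, -1, 0, 0, 0, 0, 1, 0, -1, 0, 0, 0, 0, 1, 0, -1, 0, 0, 0, 0, 1, 0, -1, 0, 0, 0, 0, 1, 0, -1, 0, 0, 0, 0, 1, 0, -1, 0, 0, 0, 0, 1, 0, -1, 0, 0, 0, 0, 1, 0, -1, 0, 0, 0, 0, 1, 0, -1, 0, 0, 0, 0, 1, 0, -1, 0, 0, 0, 0, 1, 0, -1, 0, 0, 0, 0, 1, 0, -1]
}}

```text
time: 29.98
position: [0.6268, 0.1196, 0.1674]
tool_rot: [0.77, 0.611, 0.144, -0.113]
ft_force: [0.4, 0.9, -0.4]
grip_width: 0.0868
grip_force: 0.0
```

Emit:
{"api": "jog_arm", "payload": {
  "motion": [0, 0, 0, 0, 1, 0, -1, 0, 0, 0, 0, 1, 0, -1, 0, 0, 0, 0, 1, 0, -1, 0, 0, 0, 0, 0.5, 0, -1, 0, 0, 0, 0, 0, 0, -1]
}}

```text
time: 30.6
position: [0.6266, 0.1188, 0.1666]
tool_rot: [0.748, 0.592, 0.236, -0.186]
ft_force: [0.5, -0.3, 0.0]
grip_width: 0.0868
grip_force: 0.0
```

Run:
```python
from h import *
to((.6044,.0252,.030))
for n,bx in(("top",(250,148,378,240)),("side",(225,150,370,272)),("wrist",(180,0,460,400))):
    C=cam(n); im=robot.camera(n); cv2.imwrite(f"pics/f_{n}.png",im); x,y,X,Y=bx
    for nm,k in(("red",RED),("yel",YEL)):
        for a,c in blobs(im[y:Y,x:X],*k,amin=20)[0]: print(n,nm,a,c+[x,y],ray(C,c+[x,y],.03).round(4))
```

```text
t 30.6 pos [0.6266 0.1188 0.1666] q [-0.27  0.64  1.63  0.73  1.04 -0.47] zaxis [ 0.132  0.558 -0.819] xaxis [0.187 0.797 0.574] tilt 35.0
delta in tool rows(4cm): [-3.93 -0.01  1.42]  ft [ 0.5 -0.3  0. ] w 0.0868
top yel 206 [266.  168.7] [0.7046 0.156  0.03  ]
side red 118 [323.5 197.7] [ 0.5876 -0.0263  0.03  ]
side yel 40 [283.2 154.9] [ 0.7815 -0.104   0.03  ]
side yel 59 [313.2 204.3] [0.5977 0.0095 0.03  ]
side yel 212 [248.4 222.7] [0.7024 0.1568 0.03  ]
wrist yel 2570 [213.4  64.1] [0.5625 0.3924 0.03  ]
wrist yel 1294 [387.  224.4] [0.705  0.1562 0.03  ]
wrist yel 1984 [377.3 326.3] [0.6686 0.0689 0.03  ]
```

View pics/f_wrist.png

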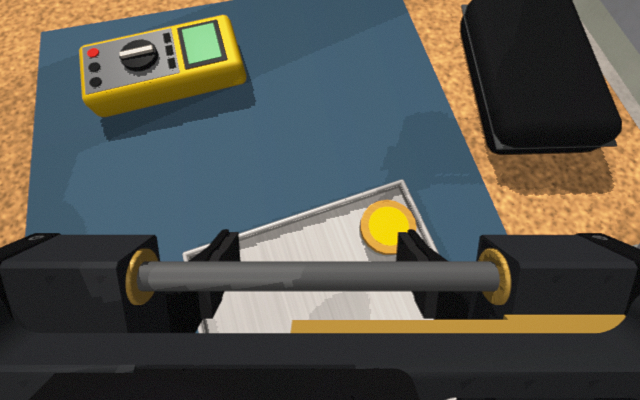

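The wrist picture is looking past the bottle at the meter and tin. The side view puts the cap at about (0.590, −0.023), so the bottle hasn't rolled. I'll move back over it for the third grasp.

Emit:
{"api": "jog_arm", "payload": {
  "motion": [0, 0, -0.8, 0, 0, 0, -1, 0, 0, -0.8, 0, 0, 0, -1, -1, 0, 0, 0, 0, 0, -1, -1, 0, 0, 0, 0, 0, -1, -1, 0, 0, 0, 0, 0, -1, -0.93, 0, 0, 0, 0, 0, -1, 0, 0, 0, 0, 0, 0, -1]
}}

```text
time: 31.62
position: [0.5883, -0.0435, 0.1273]
tool_rot: [0.749, 0.591, 0.235, -0.187]
ft_force: [-0.4, -0.1, 0.8]
grip_width: 0.0869
grip_force: 0.0
```

Run:
```python
from h import *
to((.6044,.0252,.030))
for n,bx in(("top",(250,148,378,240)),("wrist",(180,0,460,260))):
    C=cam(n); im=robot.camera(n); cv2.imwrite(f"pics/g_{n}.png",im); x,y,X,Y=bx
    for nm,k in(("red",RED),("yel",YEL)):
        for a,c in blobs(im[y:Y,x:X],*k,amin=15)[0]: print(n,nm,a,c+[x,y],ray(C,c+[x,y],.03).round(4))
```

```text
t 31.625 pos [ 0.5883 -0.0435  0.1273] q [-0.55  0.7   1.65  0.65  1.11 -0.71] zaxis [ 0.132  0.558 -0.819] xaxis [0.191 0.797 0.574] tilt 35.0
delta in tool rows(4cm): [ 0.05 -0.    3.01]  ft [-0.4 -0.1  0.8] w 0.0869
top yel 167 [266.2 168.2] [0.7062 0.1555 0.03  ]
wrist red 1365 [317.7 244.8] [ 0.5938 -0.017   0.03  ]
wrist yel 962 [384.2  62.8] [0.7056 0.1538 0.03  ]
wrist yel 503 [316.7 193.1] [0.6037 0.0284 0.03  ]
```

View pics/g_wrist.png

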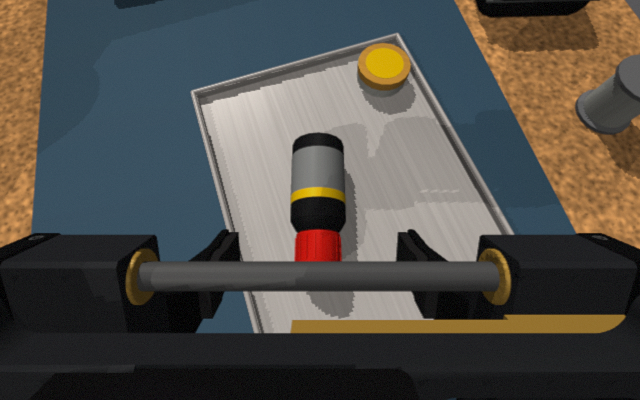

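The bottle is centred (axis at column 317) with its cap towards the hand, as planned. Descending to grip.

Emit:
{"api": "jog_arm", "payload": {
  "motion": [0.05, 0, 1, 0, 0, 0, -1, 0, 0, 1, 0, 0, 0, -1, 0, 0, 0.7, 0, 0, 0, -1, 0, 0, 0.28, 0, 0, 0, -1, 0, 0, 0, 0, 0, 0, -1, 0, 0, 0, 0, 0, 0, 1, 0, 0, 0, 0, 0, 0, 1, 0, 0, 0, 0, 0, 0, 1, 0, 0, 0, 0, 0, 0, 1, 0, 0, 0, 0, 0, 0, 1, 0, 0, 0, 0, 0, 0, 1, 0, 0, 0, 0, 0, 0, 1]
}}

```text
time: 33.22
position: [0.6046, 0.0259, 0.0319]
tool_rot: [0.748, 0.592, 0.236, -0.187]
ft_force: [0.0, -1.1, 2.1]
grip_width: 0.0468
grip_force: 40.0
```

Emit:
{"api": "jog_arm", "payload": {
  "motion": [0.14, 0, -0.2, 0, 0, 0, 1, 0.57, 0, -0.82, 0, 0, 0, 1, 0.57, 0, -0.82, 0, 0, 0, 1, 0, 0, 0, 0, -1, 0, 1, 0, 0, 0, 0, -1, 0, 1, 0, 0, 0, 0, -1, 0, 1, 0, 0, 0, 0, -1, 0, 1, 0, 0, 0, 0, -1, 0, 1, 0, 0, 0, 0, -1, 0, 1, 0, 0, 0, 0, -1, 0, 1, 0, 0, 0, 0, -1, 0, 1, 0, 0, 0, 0, -1, 0, 1]
}}

```text
time: 34.72
position: [0.6035, 0.0262, 0.1215]
tool_rot: [0.784, 0.621, -0.008, 0.005]
ft_force: [1.1, 0.2, -2.0]
grip_width: 0.0468
grip_force: 40.0
```

Emit:
{"api": "jog_arm", "payload": {
  "motion": [0, 0, 0, 0, -1, 0, 1, 0, 0, 0, 0, -1, 0, 1, 0, 0, 0, 0, -1, 0, 1, 0, 0, 0, 0, -1, 0, 1, 0, 0, 0, 0, -1, 0, 1, 0, 0, 0, 0, -1, 0, 1, 0, 0, 0, 0, -1, 0, 1, 0, 0, 0, 0, -1, 0, 1, 0, 0, 0, 0, -1, 0, 1, 0, 0, 0, 0, -1, 0, 1, 0, 0, 0, 0, -1, 0, 1, 0, 0, 0, 0, -1, 0, 1]
}}

```text
time: 36.22
position: [0.6039, 0.0264, 0.1211]
tool_rot: [0.713, 0.565, -0.326, 0.257]
ft_force: [-0.5, -0.4, -3.1]
grip_width: 0.0473
grip_force: 40.0
```

Emit:
{"api": "jog_arm", "payload": {
  "motion": [0, 0, 0, 0, -1, 0, 1, 0, 0, 0, 0, -0.5, 0, 1, 0, 0, 0, 0, 0, 0, 1]
}}

```text
time: 36.6
position: [0.6041, 0.0263, 0.1207]
tool_rot: [0.695, 0.551, -0.362, 0.286]
ft_force: [0.3, -0.6, -3.2]
grip_width: 0.0471
grip_force: 40.0
```

Run:
```python
from h import *
to((.6044,.0255,.065))
T=robot.camera("top");W=robot.camera("wrist");S=robot.camera("side")
cv2.imwrite("pics/i.png",np.vstack([np.hstack([cv2.resize(T[130:255,230:400],(400,300)),cv2.resize(S[100:250,220:420],(400,300))]),np.hstack([cv2.resize(W,(480,300)),np.zeros((300,320,3),np.uint8)])]))
```

```text
t 36.6 pos [0.6041 0.0263 0.1207] q [ 0.22  0.93  1.33 -0.83  1.48  0.8 ] zaxis [-0.188 -0.797 -0.574] xaxis [ 0.131  0.559 -0.819] tilt 55.0
delta in tool rows(4cm): [1.13 0.01 0.81]  ft [ 0.3 -0.6 -3.2] w 0.0471
```

View pics/i.png

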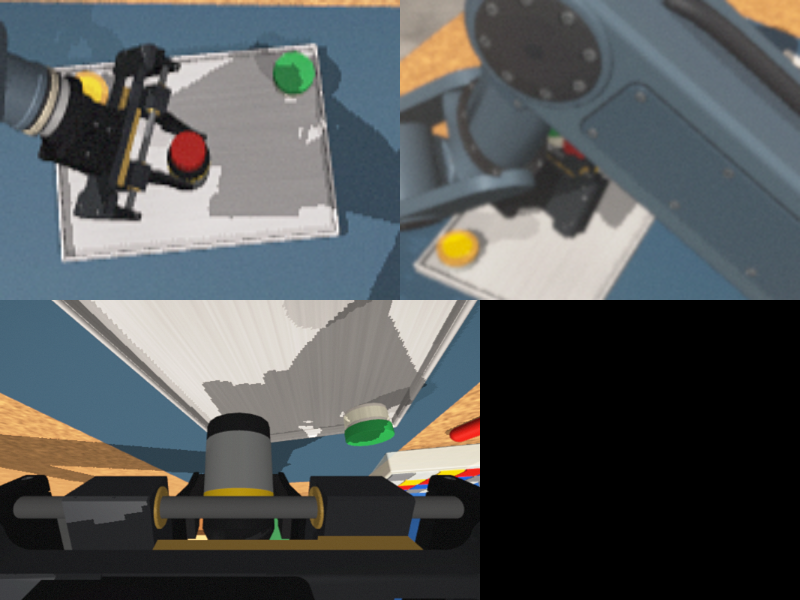

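The bottle is upright in the grip, with the cap on top at (188,152) in the montage. Lowering it.

Emit:
{"api": "jog_arm", "payload": {
  "motion": [0.41, 0, 0.29, 0, 0, 0, 1, 0.41, 0, 0.29, 0, 0, 0, 1, 0.25, 0, 0.17, 0, 0, 0, 1, 0.12, 0, 0.08, 0, 0, 0, 1, 0, 0, 0, 0, 0, 0, 1, 0, 0, 0, 0, 0, 0, 1]
}}

```text
time: 37.5
position: [0.6049, 0.026, 0.064]
tool_rot: [0.696, 0.55, -0.362, 0.287]
ft_force: [-0.2, -0.1, -2.1]
grip_width: 0.0474
grip_force: 40.0
```

Emit:
{"api": "jog_arm", "payload": {
  "motion": [0.02, 0, 0.014, 0, 0, 0, 1, 0.02, 0, 0.014, 0, 0, 0, 1, 0.02, 0, 0.014, 0, 0, 0, 1, 0, 0, 0, 0, 0, 0, 1]
}}

```text
time: 38.0
position: [0.6044, 0.0259, 0.0605]
tool_rot: [0.695, 0.551, -0.362, 0.287]
ft_force: [-0.5, -0.0, -2.2]
grip_width: 0.0473
grip_force: 40.0
```

Emit:
{"api": "jog_arm", "payload": {
  "motion": [0.02, 0, 0.014, 0, 0, 0, 1, 0, 0, 0, 0, 0, 0, 1]
}}

```text
time: 38.25
position: [0.6045, 0.0259, 0.0595]
tool_rot: [0.695, 0.551, -0.362, 0.287]
ft_force: [-0.5, -0.5, -2.0]
grip_width: 0.0475
grip_force: 40.0
```

Emit:
{"api": "jog_arm", "payload": {
  "motion": [0.02, 0, 0.014, 0, 0, 0, 1, 0, 0, 0, 0, 0, 0, 1]
}}

```text
time: 38.5
position: [0.6045, 0.0259, 0.0585]
tool_rot: [0.695, 0.551, -0.362, 0.287]
ft_force: [0.3, 0.3, -3.2]
grip_width: 0.0475
grip_force: 40.0
```

Emit:
{"api": "jog_arm", "payload": {
  "motion": [0.02, 0, 0.014, 0, 0, 0, 1, 0, 0, 0, 0, 0, 0, 1]
}}

```text
time: 38.75
position: [0.6045, 0.0259, 0.0575]
tool_rot: [0.695, 0.551, -0.362, 0.287]
ft_force: [-0.5, 0.4, -2.6]
grip_width: 0.047
grip_force: 40.0
```

Emit:
{"api": "jog_arm", "payload": {
  "motion": [0.015, 0, 0.01, 0, 0, 0, 1, 0, 0, 0, 0, 0, 0, 1]
}}

```text
time: 39.0
position: [0.6046, 0.0259, 0.0572]
tool_rot: [0.695, 0.551, -0.362, 0.287]
ft_force: [0.2, -0.0, -1.2]
grip_width: 0.0475
grip_force: 40.0
```

Emit:
{"api": "jog_arm", "payload": {
  "motion": [0.01, 0, 0.007, 0, 0, 0, 1, 0, 0, 0, 0, 0, 0, 1]
}}

```text
time: 39.25
position: [0.6046, 0.0259, 0.0572]
tool_rot: [0.695, 0.55, -0.362, 0.287]
ft_force: [-0.3, 1.5, 2.0]
grip_width: 0.0474
grip_force: 40.0
```

Emit:
{"api": "jog_arm", "payload": {
  "motion": [0, 0, 0, 0, 0, 0, 0.5, 0, 0, 0, 0, 0, 0, -0.3, 0, 0, 0, 0, 0, 0, -1, 0, 0, 0, 0, 0, 0, -1, 0, 0, 0, 0, 0, 0, -1, 0, 0, 0, 0, 0, 0, -1, 0, 0, -0.3, 0, 0, 0, -1, 0, 0, -0.7, 0, 0, 0, -1, 0, 0, -1, 0, 0, 0, -1, 0, 0, -1, 0, 0, 0, -1, -0.8, 0, -0.57, 0, 0, 0, -1, -0.8, 0, -0.57, 0, 0, 0, -1]
}}

```text
time: 40.75
position: [0.6272, 0.1237, 0.2051]
tool_rot: [0.695, 0.551, -0.362, 0.287]
ft_force: [-0.0, -0.5, 0.1]
grip_width: 0.0868
grip_force: 0.0
```

Emit:
{"api": "jog_arm", "payload": {
  "motion": [0, 0, -1, 0, 0, 0, -1, 0, 0, -1, 0, 0, 0, -1, 0, 0, -1, 0, 0, 0, -1, 0, 0, 0, 0, 0, 0, -1]
}}

```text
time: 41.25
position: [0.6504, 0.2212, 0.2751]
tool_rot: [0.696, 0.551, -0.359, 0.288]
ft_force: [0.3, -0.7, -0.7]
grip_width: 0.087
grip_force: 0.0
```

Run:
```python
from h import *
to((.6044,.0255,.065))
T=robot.camera("top");W=robot.camera("wrist");S=robot.camera("side")
cv2.imwrite("pics/j.png",np.vstack([np.hstack([cv2.resize(T[130:255,230:400],(400,300)),cv2.resize(S[100:250,220:420],(400,300))]),np.hstack([cv2.resize(W,(480,300)),np.zeros((300,320,3),np.uint8)])]))
C=cam("top"); c=max(blobs(T[148:240,250:378],*RED)[0],key=lambda t:t[0])[1]+[250,148]; print("cap",ray(C,c,.118).round(3))
for nm,p,z in(("jar0",(355,160),.03),): print(ray(C,p,z).round(3))
for im in(cv2.imread("pics/top0.png"),T):
    print([b for b in blobs(im[140:240,150:378],(40,100,60),(85,255,255),40)[0]],[b for b in blobs(im[140:275,150:378],*YEL,amin=100)[0]])
```

```text
t 41.25 pos [0.6504 0.2212 0.2751] q [ 0.44  0.92  0.84 -0.77  1.97  0.58] zaxis [-0.182 -0.796 -0.577] xaxis [ 0.134  0.561 -0.817] tilt 54.8
delta in tool rows(4cm): [ 1.39 -0.04  7.14]  ft [ 0.3 -0.7 -0.7] w 0.087
cap [0.601 0.024 0.118]
[ 0.735 -0.106  0.03 ]
[(np.int32(238), array([204.4,  20. ])), (np.int32(265), array([21. , 77.7]))] [(np.int32(155), array([116.2,  28.2])), (np.int32(832), array([25.6, 93.6]))]
[(np.int32(236), array([204.5,  20. ])), (np.int32(261), array([21. , 77.6]))] [(np.int32(169), array([116.3,  28.3])), (np.int32(854), array([25.9, 93.7]))]
```

View pics/j.png

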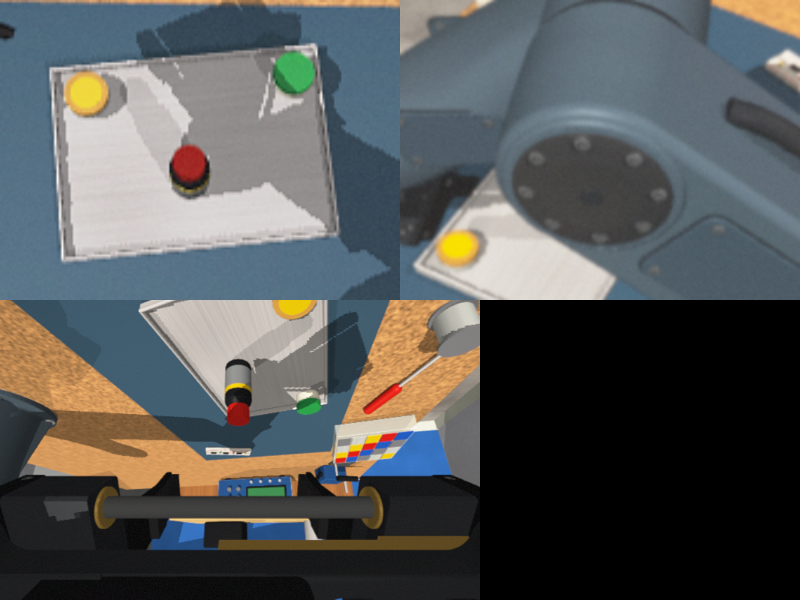

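The bottle stands upright on its base, with the cap at (189,160) in the top crop. The jar, tin and meter haven't moved, and the robot is clear. Handing in.

```bash
python3 -c "
from rig import robot
print(robot.hand_in())"
```

```text
the job is handed in; nothing more can be done
None
```

The bottle stood upside down on its cap, let go, for over 5 s and now stands upright on its base in the tray, released; the jar, tin and meter are unmoved (I didn't re-measure the breadboard, but nothing went near it), and I handed the job in at about 41 s of the 72 s limit, with no verdict returned.

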